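Stack an electronics module on the microscope carriage

ROBOT

A 6-joint arm with a two-finger parallel gripper is mounted at the origin on the work surface. World frame = base frame: x ahead of the robot, y to its left, z up, the work surface at z = 0. Lengths are in m, angles in rad, forces in N, time in s.
With the tool pointing down it reaches from about 0.425 to 0.95 m from the base axis. Payload 3.5 kg.
Tool frame: the origin (TCP) lies at the very end of the fingers, on their centre line; the grasp point (between the pads) lies ctrl.tcp_to_grasp behind it (ctrl.tcp_to_grasp is the distance from the TCP to the grasp point, in m); z points along the fingers, y is the line along which they close (so a half turn about z gives the same grasp; the last joint's range is limited). The gripper opens to 85 mm and grips with 20 to 120 N. Pads are 22 mm wide; open, the fingers measure 114 mm over their backs; the gripper's body (76 mm by 85 mm) begins 54 mm behind the grasp point. The pads swing forward as they close: fully open they stand 13 mm farther back than shut.
Start: joints at [-1.272, 0.286, 1.577, -0, 1.279, -0.15], TCP at [0.293, -0.608, 0.231] pointing down, gripper open.
Joint ranges: [-2.77, 2.77], [-0.9, 2.22], [0.21, 2.48], [-1.53, 4.67], [0.24, 2.81], [-2.84, 2.84]. Speed limits (rad/s): [2.79, 2.79, 3.14, 3.14, 3.14, 3.14].

INTERFACE

Orientations are given as a unit quaternion [x, y, z, w].
In Python, from plant import ctrl gives the robot as it stands.
- The arm moves only by the shell command python3 -m inch 'ROWS' [FORCE]. ROWS is JSON, a list of rows, each an object with "slide": the shift along the tool's x, y, z in cm, a list of three; "turn": the turn about the tool's z in rad; "grip": the finger opening in cm, from 0 to 8.54. A call has 1 to 20 rows; each row is the pose to reach, as a shift and turn from the pose commanded when the call began, along the tool's axes at that moment; what a row does not reach only later rows make up. A row lasts 1/10 s, in which the tool goes at most 50 mm and 8.59 degrees, less where a joint would pass 70% of its speed; a pose out of reach is approached as far as the arm can. A call with a gripper value outside its range is refused whole. The fingers move at their own pace and stop on an object; FORCE is the grip in N (left out, the last holds). Time passes only in rows, so rows that repeat a pose let the fingers close. It gives the time, the measured TCP pose, the force, the opening and the grip force at its end, in the units of the state.
- ctrl.get_state(): the state, without advancing time (a new reading comes with each control period).
- ctrl.read_camera(name): name is "scene" or "top" or "wrist"; returns (picture, depth): 420x560x3 uint8, red, green, blue; 420x560 float32, m along the optical axis (not along the pixel's ray), 0 where there is no reading.
- ctrl.camera_info(name): a dict with "K" (3x3 intrinsics, pixels), "camera_from_world" (4x4, takes a point from world to camera coordinates); the wrist camera has in their place "T_tool_cam" (4x4, takes a point from camera to tool coordinates, whose origin is the TCP and whose axes are the flange's). Camera axes: x right, y down, z forward; pixel columns grow to the right and rows downward; lengths in m; the calibration is good to about 2 mm. A picture is of the moment at which its call begins: read the wrist's pose just before it. camera_info takes no time and is no camera call.
- ctrl.sign_off(): hands the job in; it is judged then, once.
The state is a dict: "time": time; "qpos": joint angles; "dq": joint speeds; "joint_efforts": joint torques, N m; "eef_pos": TCP position; "tcp_rot": TCP orientation; "contact_force": force on the tool from outside, world axes, zero at the start; "wrist_torque": the same for the moment, N m; "opening": opening from 0.0 (shut) to 1.0 (fully open); "finger_force": force on a finger pad.
Only numpy, scipy, OpenCV 4.12 (cv2) and the standard library are available. Lean on these libraries where they do the work, as an engineer would, in place of code of your own. Each camera call takes 0.05 s, during which the arm holds its last target. There are 200 camera calls.

TASK

Build up the electronics module on the microscope's carriage, in this order: set the aluminium housing in the middle of the rubber pad, lay the circuit board flat in the housing, stand the shielding can over the board's transformer, and centre the heat sink on top of the can. Let each part's long side run along the pad's long side, let go of each before the next, and set them down upright without dropping or tipping any. Leave the jar, the reel and the screwdriver where they are.

Things in the scene. Friction and masses are not known exactly. Their poses are not given: they have to be found in the camera images.
- stage_pad (a point): the microscope's specimen carriage: a low fixed light-grey painted block 120 x 92 x 14 mm with a black rubber pad 100 x 76 mm, 2 mm thick, on top. This point is the centre of the pad's upper face, 16 mm above the table. x runs along its long side, y along its short side, z up.
- housing_mid (a point): the housing: a loose bare-aluminium open tray, 86 mm long (x) x 62 mm wide (y) x 15 mm high, walls and floor 3 mm thick (inside 80 x 56 mm), about 0.18 kg. This point is its centre, half-way up, 7.5 mm above its underside; z is up. Both ends are alike. It can be gripped from outside across its 62 mm width.
- board_mid (a point): the circuit board: a loose green board 70 mm long (x) x 46 mm wide (y) x 3 mm thick, with one tall black transformer block in its middle (24 mm along x, 20 mm along y, 24 mm high above the board's face, top 27 mm above the underside) and a white connector strip 5 mm high at each end, about 0.07 kg. This point is the centre of the whole, 13.5 mm above its underside; z is up. Both ends are alike. Grip it by the transformer, across its 20 mm.
- can_mid (a point): the shielding can: a loose plain steel box, closed on top and open underneath, 42 mm long (x) x 34 mm wide (y) x 30 mm high, walls and top 2.5 mm thick (inside 37 x 29 mm, 27.5 mm deep), about 0.05 kg. It already stands open side down. This point is its centre, 15 mm above its lower rim; z is up. Both ends are alike.
- heatsink_mid (a point): the heat sink: a loose aluminium block 56 mm long (x) x 40 mm wide (y) x 22 mm high, a flat 6 mm base with five upright 3 mm fins along x, 16 mm high (the outer fins are flush with the base's long edges, so that it can be gripped across its 40 mm width), about 0.11 kg. It already lies fins up. This point is its centre, 11 mm above its underside; z is up. Both ends are alike.
- jar: bystander: a small closed amber glass jar, 36 mm across and 50 mm tall, standing loose. Origin at the centre of its underside.
- reel: bystander: a component reel lying flat, 64 mm across and 12 mm high, white flanges and black core, loose. Origin at the centre of its underside.
- driver: bystander: a screwdriver 150 mm long lying loose on the table at the far side. Origin on the table near its middle; its x axis runs along it, from the handle to the tip.

How it is judged:
On the way, in this order (a step that is already met when the one before it is completed fails the run):
1. the housing stands on the carriage pad, released (horizontal distance between housing_mid and stage_pad below 0.012 m and z of housing_mid in the frame of stage_pad between 0.0045 and 0.0105 m and angle between the x axis of housing_mid and the x axis of stage_pad, either way round below 0.2 rad and angle between the z axis of housing_mid and the z axis of stage_pad, either way round below 0.09 rad and contact force between the fingers and housing below 0.1 N), for 0.2 s.
2. the board lies in the housing, released (horizontal distance between housing_mid and stage_pad below 0.012 m and z of housing_mid in the frame of stage_pad between 0.0045 and 0.0105 m and angle between the x axis of housing_mid and the x axis of stage_pad, either way round below 0.2 rad and angle between the z axis of housing_mid and the z axis of stage_pad, either way round below 0.09 rad and horizontal distance between board_mid and housing_mid below 0.008 m and z of board_mid in the frame of housing_mid between 0.0065 and 0.0115 m and angle between the x axis of board_mid and the x axis of housing_mid, either way round below 0.2 rad and angle between the z axis of board_mid and the z axis of housing_mid, either way round below 0.09 rad and contact force between the fingers and board below 0.1 N), for 0.2 s.
3. the can stands on the board over the transformer, released (horizontal distance between housing_mid and stage_pad below 0.012 m and z of housing_mid in the frame of stage_pad between 0.0045 and 0.0105 m and angle between the x axis of housing_mid and the x axis of stage_pad, either way round below 0.2 rad and angle between the z axis of housing_mid and the z axis of stage_pad, either way round below 0.09 rad and horizontal distance between board_mid and housing_mid below 0.008 m and z of board_mid in the frame of housing_mid between 0.0065 and 0.0115 m and angle between the x axis of board_mid and the x axis of housing_mid, either way round below 0.2 rad and angle between the z axis of board_mid and the z axis of housing_mid, either way round below 0.09 rad and horizontal distance between can_mid and board_mid below 0.008 m and z of can_mid in the frame of board_mid between 0.002 and 0.007 m and angle between the x axis of can_mid and the x axis of board_mid, either way round below 0.25 rad and angle between the z axis of can_mid and the z axis of board_mid, either way round below 0.09 rad and contact force between the fingers and can below 0.1 N), for 0.2 s.
4. the heat sink lies on the can, released (horizontal distance between housing_mid and stage_pad below 0.012 m and z of housing_mid in the frame of stage_pad between 0.0045 and 0.0105 m and angle between the x axis of housing_mid and the x axis of stage_pad, either way round below 0.2 rad and angle between the z axis of housing_mid and the z axis of stage_pad, either way round below 0.09 rad and horizontal distance between board_mid and housing_mid below 0.008 m and z of board_mid in the frame of housing_mid between 0.0065 and 0.0115 m and angle between the x axis of board_mid and the x axis of housing_mid, either way round below 0.2 rad and angle between the z axis of board_mid and the z axis of housing_mid, either way round below 0.09 rad and horizontal distance between can_mid and board_mid below 0.008 m and z of can_mid in the frame of board_mid between 0.002 and 0.007 m and angle between the x axis of can_mid and the x axis of board_mid, either way round below 0.25 rad and angle between the z axis of can_mid and the z axis of board_mid, either way round below 0.09 rad and horizontal distance between heatsink_mid and can_mid below 0.009 m and z of heatsink_mid in the frame of can_mid between 0.0235 and 0.0285 m and angle between the x axis of heatsink_mid and the x axis of can_mid, either way round below 0.25 rad and angle between the z axis of heatsink_mid and the z axis of can_mid, either way round below 0.09 rad and contact force between the fingers and heatsink below 0.1 N), for 0.2 s.
At the end, for the whole second after the job is handed in: Housing flat on the pad (centre within 12 mm, lengthwise within 11 deg), board on its floor (8 mm, 11 deg), can on the board over the transformer (8 mm, 14 deg), heat sink on the can (9 mm, 14 deg); heights right to 2.5 mm, each level on the one below within 5 deg, released and at rest (horizontal distance between housing_mid and stage_pad below 0.012 m and z of housing_mid in the frame of stage_pad between 0.0045 and 0.0105 m and angle between the x axis of housing_mid and the x axis of stage_pad, either way round below 0.2 rad and angle between the z axis of housing_mid and the z axis of stage_pad, either way round below 0.09 rad and horizontal distance between board_mid and housing_mid below 0.008 m and z of board_mid in the frame of housing_mid between 0.0065 and 0.0115 m and angle between the x axis of board_mid and the x axis of housing_mid, either way round below 0.2 rad and angle between the z axis of board_mid and the z axis of housing_mid, either way round below 0.09 rad and horizontal distance between can_mid and board_mid below 0.008 m and z of can_mid in the frame of board_mid between 0.002 and 0.007 m and angle between the x axis of can_mid and the x axis of board_mid, either way round below 0.25 rad and angle between the z axis of can_mid and the z axis of board_mid, either way round below 0.09 rad and horizontal distance between heatsink_mid and can_mid below 0.009 m and z of heatsink_mid in the frame of can_mid between 0.0235 and 0.0285 m and angle between the x axis of heatsink_mid and the x axis of can_mid, either way round below 0.25 rad and angle between the z axis of heatsink_mid and the z axis of can_mid, either way round below 0.09 rad and linear speed of each of housing, board, can, heatsink below 0.02 m/s and angular speed of each of housing, board, can, heatsink below 0.2 rad/s); the robot touches nothing.
It fails at once if a jar, reel or screwdriver moved by more than 20 mm (distance of any of jar, reel, driver from where it was at the start of the episode above 0.02 m).
It fails at once if a part of the module is tipped by more than 45 degrees (angle between any of housing_mid, board_mid, can_mid, heatsink_mid's own z axis and vertical above 0.785 rad).
It fails at once if a part is dropped (moves faster than 0.6 m/s while not touched by the fingers, a fall of about 18 mm) ((linear speed of housing above 0.6 m/s and contact force between the fingers and housing below 0.05 N) or (linear speed of board above 0.6 m/s and contact force between the fingers and board below 0.05 N) or (linear speed of can above 0.6 m/s and contact force between the fingers and can below 0.05 N) or (linear speed of heatsink above 0.6 m/s and contact force between the fingers and heatsink below 0.05 N)).
It also fails if it takes over 128 s, if anything falls off the work surface, if the arm or the gripper's body presses on something with over 40 N, if the wrist force passes 120 N, or if a joint passes its speed limit or range.

## Working session

There is one attempt and no reset: what is moved stays moved. The work goes in short steps, Python scripts to look and compute and a shell command to move; the robot and the scene stay as the last step left them, time stands still between calls to the robot, and variables do not carry over. Pictures are saved under pics/ and viewed, at most 14 in all, crops included, and the job is handed in when it is done.

```bash
ls; mkdir -p pics
python3 - <<'E'
from plant import ctrl
import cv2,numpy as np
s=ctrl.get_state();print({k:np.round(v,3).tolist() for k,v in s.items()},ctrl.tcp_to_grasp)
for n in ("top","scene"):
    im,d=ctrl.read_camera(n);cv2.imwrite(f"pics/{n}0.png",im[...,::-1]);np.savez(f"{n}0.npz",im=im,d=d)
    i=ctrl.camera_info(n);print(n,np.round(i["K"],1).tolist(),np.round(i["camera_from_world"],3).tolist())
print(np.round(ctrl.camera_info("wrist")["T_tool_cam"],4).tolist())
E
```

```text
pics
{'time': 0.0, 'qpos': [-1.272, 0.287, 1.578, 0.0, 1.279, -0.15], 'dq': [-0.001, -0.001, 0.001, 0.002, -0.0, -0.002], 'joint_efforts': [0.001, -40.598, -29.263, -0.0, 0.006, -0.0], 'eef_pos': [0.293, -0.608, 0.23], 'tcp_rot': [0.975, 0.223, -0.0, -0.001], 'contact_force': [0.11, -0.365, 0.382], 'wrist_torque': [0.002, -0.017, -0.052], 'finger_force': 0.0, 'opening': 1.0} 0.0187
top [[470.2, 0.0, 278.5], [0.0, 470.2, 210.8], [0.0, 0.0, 1.0]] [[0.008, -1.0, -0.002, 0.012], [-0.984, -0.007, -0.179, 0.6], [0.179, 0.004, -0.984, 0.824], [0.0, 0.0, 0.0, 1.0]]
scene [[523.6, 0.0, 279.8], [0.0, 523.6, 204.5], [0.0, 0.0, 1.0]] [[-0.361, 0.932, 0.014, 0.216], [0.567, 0.231, -0.791, -0.313], [-0.741, -0.278, -0.612, 1.443], [0.0, 0.0, 0.0, 1.0]]
[[-0.0003, -0.9483, -0.3173, 0.0814], [1.0, -0.0005, 0.0006, 0.0011], [-0.0007, -0.3173, 0.9483, -0.1434], [0.0, 0.0, 0.0, 1.0]]
```

View pics/top0.png

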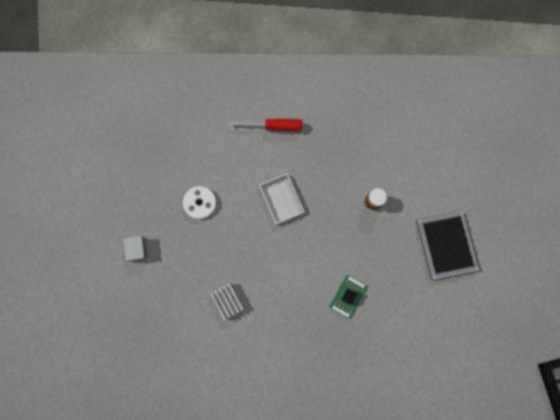

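View pics/scene0.png

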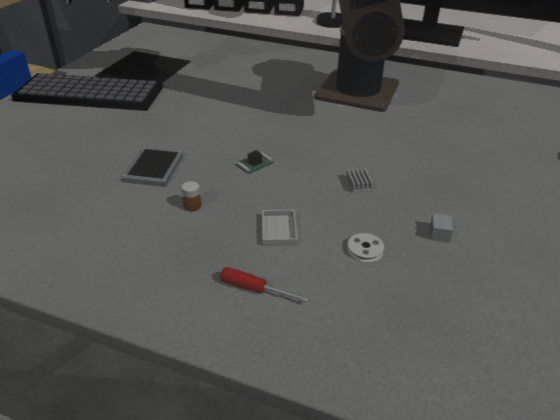

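The top view shows the stage pad at (448,245), housing (282,200), board (349,297), can (135,249), heat sink (227,302), jar (376,199), reel (200,203) and driver (265,125). The scene view agrees, and every part is standing upright.

```bash
cat > h.py <<'E'
from plant import ctrl
import cv2,numpy as np
from scipy.spatial.transform import Rotation as R
def cam(n):
    i=ctrl.camera_info(n);K=np.array(i["K"])
    if n=="wrist":
        s=ctrl.get_state();T=np.eye(4);T[:3,:3]=R.from_quat(s["tcp_rot"]).as_matrix();T[:3,3]=s["eef_pos"]
        W=T@np.array(i["T_tool_cam"])
    else: W=np.linalg.inv(np.array(i["camera_from_world"]))
    return K,W
def cloud(d,K,W):
    v,u=np.indices(d.shape);P=np.stack([(u-K[0,2])/K[0,0]*d,(v-K[1,2])/K[1,1]*d,d,np.ones_like(d)],-1)
    return (P@W.T)[...,:3]
def px(pts,z,K,W):
    "pixels -> world points on the plane at height z"
    p=np.array(pts,float);r=np.c_[(p-K[:2,2])/[K[0,0],K[1,1]],np.ones(len(p))]@W[:3,:3].T
    return W[:3,3]+r*((z-W[2,3])/r[:,2])[:,None]
def rect(P,m):
    "component mask -> centre, sides, long-side angle"
    q=P[m][:,:2]; (c,s,a)=cv2.minAreaRect((q*1000).astype(np.float32))
    if s[0]<s[1]: s=s[::-1];a+=90
    return np.round(c,1),np.round(s,1),round((a+90)%180-90,1)
def rel(x,y,ang=None):
    "shift in cm in tool axes and turn so that tool y lies square to long-side angle (deg)"
    s=ctrl.get_state();M=R.from_quat(s["tcp_rot"]).as_matrix();d=np.array([x,y,0])-s["eef_pos"];d[2]=0
    o=M.T@d*100
    t=None
    if ang is not None:
        xa=np.degrees(np.arctan2(M[1,0],M[0,0]));t=-((ang-xa+90)%180-90)   # tool z down
        t=np.round(np.radians(t),3)
    return np.round(o,2),t,np.round(s["qpos"],2),np.round(s["eef_pos"],4)
E
python3 - <<'E'
from h import *
d=np.load("top0.npz")["d"];K,W=cam("top");P=cloud(d,K,W)
tab=P[150:350,50:500][...,2];print("table z",np.median(tab))
m=((P[...,2]>0.005)&(P[...,0]<0.75)).astype(np.uint8)
n,l,st,c=cv2.connectedComponentsWithStats(m)
for k in range(1,n):
    if st[k,4]>60:
        z=np.percentile(P[l==k][:,2],90);mm=(l==k)&(P[...,2]>z-.006)
        print(np.round(c[k]),st[k,4],round(z,4),rect(P,l==k),rect(P,mm))
E
```

```text
table z 0.0003392139470244082
[281. 198.] 339 0.0171 (array([565.,  -2.]), array([233.8,  77.8]), 11.2) (array([564.9,  -1.3]), array([233.9,  76.1]), 11.1)
[199. 201.] 819 0.0143 (array([552.6,  97.9]), array([274. ,  62.3]), 46.0) (array([552.6,  97.9]), array([274. ,  62.3]), 46.0)
[375. 199.] 354 0.0517 (array([542.2, -84.5]), array([279. ,  34.5]), -44.0) (array([547.9, -79.2]), array([278.5,  31.8]), -47.9)
[447. 245.] 3029 0.0179 (array([ 515.4, -167.2]), array([383.1, 120. ]), -78.4) (array([ 515.1, -167.2]), array([383.1, 119.8]), -78.3)
[135. 248.] 504 0.0317 (array([501.9, 160.1]), array([312.2,  51.1]), 77.3) (array([501.5, 160.2]), array([312.2,  50.3]), 77.3)
[356. 282.] 63 0.0102 (array([ 471.3, -131. ]), array([35.2, 10.9]), 58.0) (array([ 471.3, -131. ]), array([35.2, 10.9]), 58.0)
[227. 301.] 597 0.0234 (array([447.8,  79.4]), array([118.2,  59.3]), -67.7) (array([447.8,  79.4]), array([118.2,  59.3]), -67.7)
[349. 296.] 177 0.0288 (array([ 444.2, -119.9]), array([31.5, 28.6]), 82.0) (array([ 444.6, -117.3]), array([23.9, 19.5]), -27.9)
[341. 311.] 61 0.0097 (array([ 417.1, -102.9]), array([36.8,  7.6]), 64.1) (array([ 417.1, -102.9]), array([36.8,  7.6]), 64.1)
[552. 383.] 748 0.0214 (array([ 381.6, -260.2]), array([551.5, 101.8]), 66.9) (array([ 381.4, -257.8]), array([547.9,  96.5]), 67.3)
```

Run:
```python
from h import *
d=np.load("top0.npz")["d"];K,W=cam("top");P=cloud(d,K,W)
m=((P[...,2]>0.005)&(P[...,2]<.06)&(d>0)&(P[...,0]<0.75)).astype(np.uint8)
n,l,st,c=cv2.connectedComponentsWithStats(m)
for k in range(1,n):
    if st[k,4]>60:
        z=np.percentile(P[l==k][:,2],90);mm=(l==k)&(P[...,2]>z-.006)
        print(np.round(c[k]),st[k,4],round(z,4),rect(P,l==k),rect(P,mm))
```

```text
[281. 198.] 333 0.017 (array([632.5,  11.7]), array([89. , 62.3]), 23.2) (array([633.3,  12.1]), array([87.2, 62.3]), 23.3)
[199. 201.] 815 0.0143 (array([625.1, 173.7]), array([63. , 62.9]), -28.0) (array([625.1, 173.7]), array([63. , 62.9]), -28.0)
[375. 199.] 353 0.0517 (array([ 629.4, -169.1]), array([34.5, 33.4]), 19.9) (array([ 630.3, -170. ]), array([32.9, 31.6]), -52.9)
[447. 245.] 3017 0.0178 (array([ 544.6, -309.1]), array([120. ,  93.3]), 11.6) (array([ 544.5, -309.1]), array([119.8,  93.2]), 11.7)
[135. 248.] 501 0.0317 (array([531.5, 290.8]), array([42.2, 35.1]), 9.5) (array([531.5, 290.9]), array([42.2, 35.1]), 9.5)
[356. 282.] 63 0.0102 (array([ 471.3, -131. ]), array([35.2, 10.9]), 58.0) (array([ 471.3, -131. ]), array([35.2, 10.9]), 58.0)
[227. 301.] 596 0.0234 (array([434. , 112.8]), array([55.9, 40.2]), 29.3) (array([434.1, 112.9]), array([55.3, 40.2]), 29.3)
[349. 296.] 177 0.0288 (array([ 444.2, -119.9]), array([31.5, 28.6]), 82.0) (array([ 444.6, -117.3]), array([23.9, 19.5]), -27.9)
[341. 311.] 61 0.0097 (array([ 417.1, -102.9]), array([36.8,  7.6]), 64.1) (array([ 417.1, -102.9]), array([36.8,  7.6]), 64.1)
[552. 383.] 747 0.0214 (array([ 281.6, -481.9]), array([106.4,  36. ]), -6.1) (array([ 282.6, -481.3]), array([101.1,  32.9]), -4.8)
```

```bash
python3 -c "
from h import *
print(*rel(.633,.012,23.2))"
```

```text
[ 57.54 -41.06   0.11] 0.044 [-1.27  0.29  1.58  0.    1.28 -0.15] [ 0.2927 -0.6076  0.23  ]
```

```bash
python3 -m inch '[{"slide":[2,-1.5,0],"turn":0,"grip":8.5},{"slide":[57.5,-41.1,10],"turn":0.04,"grip":8.5},{"slide":[57.5,-41.1,10],"turn":0.04,"grip":8.5},{"slide":[57.5,-41.1,10],"turn":0.04,"grip":8.5},{"slide":[57.5,-41.1,10],"turn":0.04,"grip":8.5},{"slide":[57.5,-41.1,10],"turn":0.04,"grip":8.5},{"slide":[57.5,-41.1,10],"turn":0.04,"grip":8.5},{"slide":[57.5,-41.1,10],"turn":0.04,"grip":8.5},{"slide":[57.5,-41.1,10],"turn":0.04,"grip":8.5},{"slide":[57.5,-41.1,10],"turn":0.04,"grip":8.5},{"slide":[57.5,-41.1,10],"turn":0.04,"grip":8.5},{"slide":[57.5,-41.1,10],"turn":0.04,"grip":8.5},{"slide":[57.5,-41.1,10],"turn":0.04,"grip":8.5},{"slide":[57.5,-41.1,10],"turn":0.04,"grip":8.5},{"slide":[57.5,-41.1,10],"turn":0.04,"grip":8.5},{"slide":[57.5,-41.1,10],"turn":0.04,"grip":8.5},{"slide":[57.5,-41.1,10],"turn":0.04,"grip":8.5},{"slide":[57.5,-41.1,10],"turn":0.04,"grip":8.5},{"slide":[57.5,-41.1,10],"turn":0.04,"grip":8.5},{"slide":[57.5,-41.1,10],"turn":0.04,"grip":8.5}]' 40
cat >> h.py <<'E'
def look(name,zlo,zhi,xy,rad=.07):
    "wrist picture; rectangle of the points between two heights near xy"
    K,W=cam("wrist");im,d=ctrl.read_camera("wrist");cv2.imwrite(f"pics/{name}.png",im[...,::-1])
    P=cloud(d,K,W);m=(d>0)&(P[...,2]>zlo)&(P[...,2]<zhi)&(np.hypot(P[...,0]-xy[0],P[...,1]-xy[1])<rad)
    n,l,st,c=cv2.connectedComponentsWithStats(m.astype(np.uint8))
    for k in range(1,n):
        if st[k,4]>150: print(st[k,4],np.round(c[k]),round(float(np.median(P[l==k][:,2])),4),rect(P,l==k))
E
python3 -c "
from h import *
look('w1',.006,.03,(.633,.012))
print(*rel(.633,.012,23.2))"
```

```text
time: 2.1
eef_pos: [0.6324, 0.0104, 0.1316]
tcp_rot: [0.979, 0.202, 0.0, 0.0]
contact_force: [0.7, -0.6, 0.1]
opening: 0.999
finger_force: 0.0
1591 [268. 205.] 0.0153 (array([632.5,  11.1]), array([86.8, 62. ]), 23.5)
[ 0.1  -0.11  0.  ] 0.002 [-0.14  0.29  1.76 -0.    1.09  1.02] [0.6325 0.0106 0.1317]
```

View pics/w1.png

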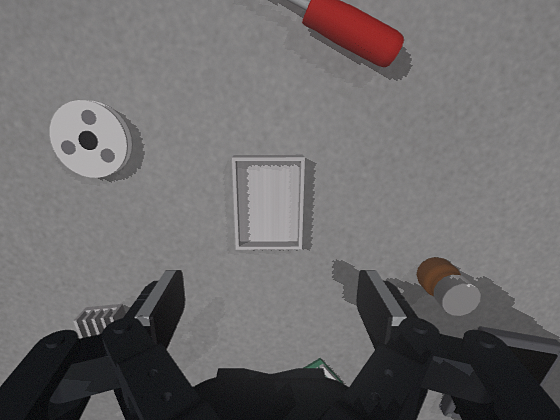

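The wrist view shows the housing centred at (268,205) and square between the fingers. Its pose agrees with the top view to about 1 mm.

```bash
python3 -m inch '[{"slide":[0,0,4],"turn":0,"grip":8.5},{"slide":[0,0,8],"turn":0,"grip":8.5},{"slide":[0,0,11],"turn":0,"grip":8.5},{"slide":[0,0,12.5],"turn":0,"grip":8.5},{"slide":[0,0,13],"turn":0,"grip":8.5},{"slide":[0,0,13.3],"turn":0,"grip":8.5},{"slide":[0,0,13.3],"turn":0,"grip":8.5},{"slide":[0,0,13.3],"turn":0,"grip":5.5},{"slide":[0,0,13.3],"turn":0,"grip":5.5},{"slide":[0,0,13.3],"turn":0,"grip":5.5},{"slide":[0,0,13.3],"turn":0,"grip":5.5},{"slide":[0,0,13.3],"turn":0,"grip":5.5},{"slide":[0,0,13.3],"turn":0,"grip":5.5},{"slide":[0,0,13.3],"turn":0,"grip":5.5},{"slide":[0,0,13.3],"turn":0,"grip":5.5},{"slide":[0,0,13.3],"turn":0,"grip":5.5}]' 50
```

```text
time: 3.75
eef_pos: [0.6342, 0.0116, 0.0004]
tcp_rot: [0.979, 0.203, 0.002, 0.0]
contact_force: [-0.1, 0.8, 5.6]
opening: 0.708
finger_force: 56.6
```

```bash
python3 -m inch '[{"slide":[0,0,-1],"turn":0,"grip":5.5},{"slide":[0,0,-3],"turn":0,"grip":5.5},{"slide":[0,0,-6],"turn":0,"grip":5.5},{"slide":[0,0,-9],"turn":0,"grip":5.5},{"slide":[0,0,-11],"turn":0,"grip":5.5},{"slide":[0,0,-12],"turn":0,"grip":5.5},{"slide":[0,0,-12],"turn":0,"grip":5.5}]'
python3 -c "
from h import *
print(*rel(.5445,-.3091,11.6))"
```

```text
time: 4.45
eef_pos: [0.6332, 0.0116, 0.1198]
tcp_rot: [0.979, 0.203, 0.001, 0.0]
contact_force: [0.7, 0.2, -2.2]
opening: 0.708
finger_force: 55.7
[-2.089e+01  2.590e+01 -1.000e-02] 0.206 [-0.14  0.3   1.77 -0.    1.07  1.02] [0.6332 0.0116 0.1198]
```

```bash
python3 -m inch '[{"slide":[-1,1.3,0],"turn":0.01,"grip":5.5},{"slide":[-3,3.7,0],"turn":0.03,"grip":5.5},{"slide":[-5.5,6.8,0],"turn":0.06,"grip":5.5},{"slide":[-8,10,0],"turn":0.08,"grip":5.5},{"slide":[-10.5,13,0],"turn":0.1,"grip":5.5},{"slide":[-13,16.1,0],"turn":0.13,"grip":5.5},{"slide":[-15.5,19.2,0],"turn":0.15,"grip":5.5},{"slide":[-18,22.3,0],"turn":0.18,"grip":5.5},{"slide":[-20,24.8,0],"turn":0.2,"grip":5.5},{"slide":[-20.9,25.9,0],"turn":0.206,"grip":5.5},{"slide":[-20.9,25.9,0],"turn":0.206,"grip":5.5},{"slide":[-20.9,25.9,0],"turn":0.206,"grip":5.5},{"slide":[-20.9,25.9,0],"turn":0.206,"grip":5.5}]'
python3 -c "
from h import *
look('w2',.005,.022,(.5445,-.309),.1)
print(*rel(.5445,-.3091,11.6))"
```

```text
time: 5.75
eef_pos: [0.5438, -0.3075, 0.1176]
tcp_rot: [0.995, 0.102, -0.0, -0.001]
contact_force: [0.3, 0.3, -1.9]
opening: 0.702
finger_force: 55.7
6478 [273. 166.] 0.0162 (array([ 580.6, -303.2]), array([91.9, 46.8]), -78.4)
[ 0.01  0.17 -0.  ] 0.002 [-0.68  0.29  1.79  0.    1.06  0.69] [ 0.544  -0.3074  0.1179]
```

View pics/w2.png

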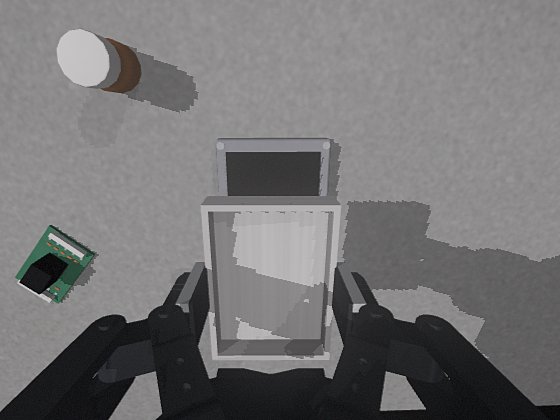

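The held housing lies level between the fingers above the carriage, which shows at (273,166) and is aligned; 1.5 mm of y correction is left.

```bash
python3 -m inch '[{"slide":[0,0.2,1.5],"turn":0,"grip":5.5},{"slide":[0,0.2,4],"turn":0,"grip":5.5},{"slide":[0,0.2,6.5],"turn":0,"grip":5.5},{"slide":[0,0.2,8.5],"turn":0,"grip":5.5},{"slide":[0,0.2,9.5],"turn":0,"grip":5.5},{"slide":[0,0.2,9.8],"turn":0,"grip":5.5},{"slide":[0,0.2,9.9],"turn":0,"grip":5.5},{"slide":[0,0.2,10],"turn":0,"grip":5.5},{"slide":[0,0.2,10.1],"turn":0,"grip":5.5},{"slide":[0,0.2,10.1],"turn":0,"grip":5.5}]'
```

```text
time: 6.8
eef_pos: [0.5446, -0.3114, 0.0182]
tcp_rot: [0.995, 0.101, 0.001, 0.001]
contact_force: [-0.4, 0.6, -2.1]
opening: 0.707
finger_force: 55.6
```

```bash
python3 -m inch '[{"slide":[0,-0.1,0.1],"turn":0,"grip":5.5},{"slide":[0,-0.1,0.15],"turn":0,"grip":5.5},{"slide":[0,-0.1,0.2],"turn":0,"grip":5.5},{"slide":[0,-0.1,0.2],"turn":0,"grip":5.5}]'
```

```text
time: 7.2
eef_pos: [0.5442, -0.3101, 0.0164]
tcp_rot: [0.995, 0.101, -0.0, -0.0]
contact_force: [-3.0, 2.5, 5.7]
opening: 0.707
finger_force: 56.5
```

Touching down. Release, then rise.

```bash
python3 -m inch '[{"slide":[0,0,0],"turn":0,"grip":7},{"slide":[0,0,0],"turn":0,"grip":8.5},{"slide":[0,0,0],"turn":0,"grip":8.5},{"slide":[0,0,0],"turn":0,"grip":8.5},{"slide":[0,0,0],"turn":0,"grip":8.5},{"slide":[0,0,-1],"turn":0,"grip":8.5},{"slide":[0,0,-4],"turn":0,"grip":8.5},{"slide":[0,0,-8],"turn":0,"grip":8.5},{"slide":[0,0,-11],"turn":0,"grip":8.5},{"slide":[0,0,-12],"turn":0,"grip":8.5},{"slide":[0,0,-12],"turn":0,"grip":8.5},{"slide":[0,0,-12],"turn":0,"grip":8.5}]'
python3 -c "
from h import *
look('w3',.023,.04,(.5445,-.31),.1)
look('w3b',.008,.021,(.5445,-.31),.1)
print(*rel(.4445,-.1173,-28))"
```

```text
time: 8.4
eef_pos: [0.5432, -0.3094, 0.1338]
tcp_rot: [0.995, 0.101, -0.001, -0.001]
contact_force: [-0.3, -0.4, -1.7]
opening: 0.992
finger_force: 0.0
1684 [272. 210.] 0.0313 (array([ 543.8, -311.8]), array([86.4, 62.2]), 11.7)
5784 [270. 186.] 0.0151 (array([ 544.8, -310.8]), array([119.7,  92.2]), 11.8)
5254 [273. 205.] 0.0197 (array([ 542.4, -312.2]), array([78.3, 56.3]), 11.5)
[ -5.76 -20.77   0.09] 0.691 [-0.68  0.28  1.78 -0.    1.09  0.69] [ 0.5427 -0.3091  0.1326]
```

```bash
python3 -m inch '[{"slide":[-1.5,-4,0],"turn":0.12,"grip":8.5},{"slide":[-2.7,-8,0],"turn":0.26,"grip":8.5},{"slide":[-4,-12,0],"turn":0.4,"grip":8.5},{"slide":[-5,-16,0],"turn":0.54,"grip":8.5},{"slide":[-5.6,-19.5,0],"turn":0.65,"grip":8.5},{"slide":[-5.8,-20.8,0],"turn":0.69,"grip":8.5},{"slide":[-5.8,-20.8,0],"turn":0.69,"grip":8.5},{"slide":[-5.8,-20.8,0],"turn":0.69,"grip":8.5},{"slide":[-5.8,-20.8,0],"turn":0.69,"grip":8.5}]'
python3 -c "
from h import *
look('w4',.0012,.035,(.4445,-.1173),.055)
look('w4b',.018,.035,(.4445,-.1173),.055)
print(*rel(.4445,-.1173,-28))"
```

```text
time: 9.4
eef_pos: [0.4456, -0.1188, 0.135]
tcp_rot: [0.97, -0.241, -0.0, 0.0]
contact_force: [-0.1, -0.4, 0.5]
opening: 0.994
finger_force: 0.0
3646 [270. 202.] 0.0041 (array([ 442.9, -117.4]), array([82.7, 54.7]), -26.3)
660 [270. 210.] 0.0276 (array([ 444.2, -118.9]), array([24.5, 19.5]), -28.0)
[-0.17 -0.09  0.  ] 0.001 [-0.48 -0.09  2.17 -0.    1.06  1.58] [ 0.4456 -0.1189  0.1352]
```

View pics/w4b.png

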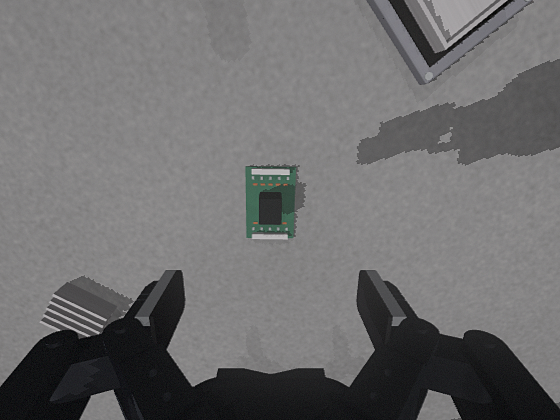

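The board is square between the fingers, with its transformer at (270,208).

```bash
python3 -m inch '[{"slide":[-0.1,0,3],"turn":0,"grip":6},{"slide":[-0.1,0,7],"turn":0,"grip":6},{"slide":[-0.1,0,10],"turn":0,"grip":6},{"slide":[-0.1,0,11.7],"turn":0,"grip":6},{"slide":[-0.1,0,12.2],"turn":0,"grip":6},{"slide":[-0.1,0,12.2],"turn":0,"grip":6},{"slide":[-0.1,0,12.2],"turn":0,"grip":1.5},{"slide":[-0.1,0,12.2],"turn":0,"grip":1.5},{"slide":[-0.1,0,12.2],"turn":0,"grip":1.5},{"slide":[-0.1,0,12.2],"turn":0,"grip":1.5},{"slide":[-0.1,0,12.2],"turn":0,"grip":1.5},{"slide":[-0.1,0,12.2],"turn":0,"grip":1.5},{"slide":[-0.1,0,12.2],"turn":0,"grip":1.5},{"slide":[-0.1,0,12.2],"turn":0,"grip":1.5},{"slide":[-0.1,0,12.2],"turn":0,"grip":1.5},{"slide":[-0.1,0,12.2],"turn":0,"grip":1.5}]' 40
python3 -c "
from h import *
print(*rel(.5435,-.3118,11.7))"
```

```text
time: 11.1
eef_pos: [0.4456, -0.1182, 0.0147]
tcp_rot: [0.97, -0.241, 0.001, 0.0]
contact_force: [-0.1, -0.2, 6.1]
opening: 0.222
finger_force: 40.6
[17.71 12.53  0.05] -0.691 [-0.48  0.12  2.22 -0.    0.79  1.58] [ 0.4456 -0.1182  0.0147]
```

```bash
python3 -m inch '[{"slide":[0,0,-1],"turn":0,"grip":1.5},{"slide":[0,0,-4],"turn":0,"grip":1.5},{"slide":[0,0,-8],"turn":0,"grip":1.5},{"slide":[1,0.8,-10],"turn":-0.06,"grip":1.5},{"slide":[3.5,2.5,-10],"turn":-0.16,"grip":1.5},{"slide":[6,4.3,-10],"turn":-0.26,"grip":1.5},{"slide":[8.5,6,-10],"turn":-0.36,"grip":1.5},{"slide":[11,7.8,-10],"turn":-0.46,"grip":1.5},{"slide":[13.5,9.6,-10],"turn":-0.56,"grip":1.5},{"slide":[16,11.3,-10],"turn":-0.64,"grip":1.5},{"slide":[17.4,12.3,-10],"turn":-0.69,"grip":1.5},{"slide":[17.7,12.5,-10],"turn":-0.69,"grip":1.5},{"slide":[17.7,12.5,-10],"turn":-0.69,"grip":1.5},{"slide":[17.7,12.5,-10],"turn":-0.69,"grip":1.5}]'
python3 -c "
from h import *
print(*rel(.5435,-.3118,11.7))
look('w5',.003,.2,(.5445,-.31),.1)"
```

```text
time: 12.5
eef_pos: [0.5416, -0.3096, 0.1129]
tcp_rot: [0.995, 0.101, -0.001, -0.001]
contact_force: [-0.2, -0.3, -1.2]
opening: 0.22
finger_force: 39.7
[ 0.14  0.25 -0.  ] -0.002 [-0.68  0.3   1.79  0.    1.05  0.69] [ 0.5416 -0.3096  0.1129]
50891 [271. 311.] 0.1699 (array([ 545.2, -310.7]), array([124.9, 119.4]), -77.7)
```

View pics/w5.png

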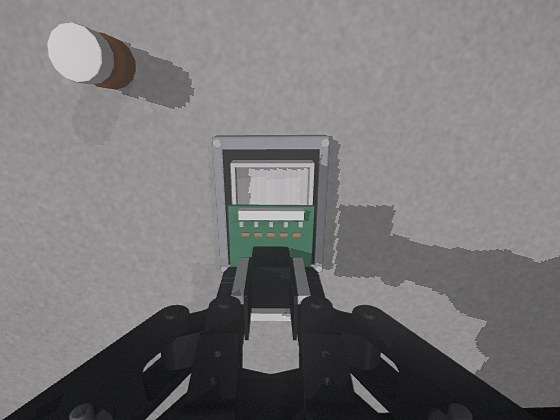

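The board hangs level and square over the housing, which shows at (271,185) with the board at (271,240).

```bash
python3 -m inch '[{"slide":[0.15,0.2,1],"turn":0,"grip":1.5},{"slide":[0.15,0.2,3],"turn":0,"grip":1.5},{"slide":[0.15,0.2,5],"turn":0,"grip":1.5},{"slide":[0.15,0.2,6],"turn":0,"grip":1.5},{"slide":[0.15,0.2,6.5],"turn":0,"grip":1.5},{"slide":[0.15,0.2,6.5],"turn":0,"grip":1.5},{"slide":[0.15,0.2,6.5],"turn":0,"grip":1.5}]'
python3 -c "
from h import *
print(*rel(.5435,-.3118,11.7))"
```

```text
time: 13.25
eef_pos: [0.5447, -0.3129, 0.0491]
tcp_rot: [0.995, 0.101, 0.0, 0.0]
contact_force: [0.7, 0.4, -0.4]
opening: 0.224
finger_force: 39.7
[-0.09 -0.13 -0.  ] -0.001 [-0.68  0.39  1.81 -0.    0.94  0.69] [ 0.5447 -0.3129  0.0491]
```

```bash
python3 -m inch '[{"slide":[-0.05,-0.1,0.5],"turn":0,"grip":1.5},{"slide":[-0.05,-0.1,1],"turn":0,"grip":1.5},{"slide":[-0.05,-0.1,1.3],"turn":0,"grip":1.5},{"slide":[-0.05,-0.1,1.4],"turn":0,"grip":1.5},{"slide":[-0.05,-0.1,1.5],"turn":0,"grip":1.5},{"slide":[-0.05,-0.1,1.6],"turn":0,"grip":1.5},{"slide":[-0.05,-0.1,1.6],"turn":0,"grip":1.5}]'
```

```text
time: 13.95
eef_pos: [0.5437, -0.3118, 0.0338]
tcp_rot: [0.995, 0.101, -0.0, 0.0]
contact_force: [-1.7, 2.1, 5.6]
opening: 0.221
finger_force: 40.5
```

Seated on the floor. Release and check.

```bash
python3 -m inch '[{"slide":[0,0,0],"turn":0,"grip":2.8},{"slide":[0,0,0],"turn":0,"grip":4},{"slide":[0,0,0],"turn":0,"grip":5},{"slide":[0,0,0],"turn":0,"grip":5},{"slide":[0,0,0],"turn":0,"grip":5},{"slide":[0,0,-1],"turn":0,"grip":5},{"slide":[0,0,-4],"turn":0,"grip":5},{"slide":[0,0,-8],"turn":0,"grip":8},{"slide":[0,0,-10],"turn":0,"grip":8.5},{"slide":[0,0,-10],"turn":0,"grip":8.5},{"slide":[0,0,-10],"turn":0,"grip":8.5}]'
python3 -c "
from h import *
look('w6',.038,.055,(.5445,-.31),.1)
look('w6b',.0275,.037,(.5445,-.31),.1)
print(*rel(.5315,.2908,9.5))"
```

```text
time: 15.05
eef_pos: [0.5436, -0.3117, 0.1329]
tcp_rot: [0.995, 0.101, 0.0, 0.0]
contact_force: [-0.1, -1.0, -0.2]
opening: 0.994
finger_force: 0.0
752 [271. 217.] 0.0465 (array([ 542.8, -313.8]), array([24. , 19.5]), 11.4)
1443 [270. 210.] 0.0316 (array([ 543.3, -311.9]), array([87.3, 62.1]), 11.6)
160 [271. 175.] 0.028 (array([ 573.5, -307.5]), array([33. ,  5.2]), -79.2)
[ 11.04 -59.16   0.12] 0.037 [-0.68  0.28  1.78  0.    1.09  0.69] [ 0.5425 -0.3109  0.1306]
```

View pics/w6.png

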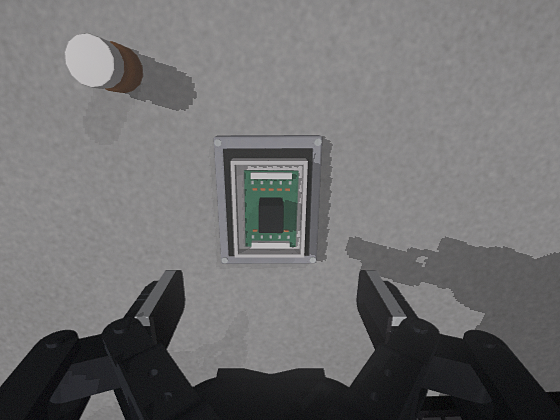

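The board lies flat inside the housing at (271,210), with the transformer at (271,215).

```bash
python3 -m inch '[{"slide":[0.4,-2,0],"turn":0,"grip":8.5},{"slide":[11,-59.1,0],"turn":0.037,"grip":8.5},{"slide":[11,-59.1,0],"turn":0.037,"grip":8.5},{"slide":[11,-59.1,0],"turn":0.037,"grip":8.5},{"slide":[11,-59.1,0],"turn":0.037,"grip":8.5},{"slide":[11,-59.1,0],"turn":0.037,"grip":8.5},{"slide":[11,-59.1,0],"turn":0.037,"grip":8.5},{"slide":[11,-59.1,0],"turn":0.037,"grip":8.5},{"slide":[11,-59.1,0],"turn":0.037,"grip":8.5},{"slide":[11,-59.1,0],"turn":0.037,"grip":8.5},{"slide":[11,-59.1,0],"turn":0.037,"grip":8.5},{"slide":[11,-59.1,0],"turn":0.037,"grip":8.5},{"slide":[11,-59.1,0],"turn":0.037,"grip":8.5},{"slide":[11,-59.1,0],"turn":0.037,"grip":8.5},{"slide":[11,-59.1,0],"turn":0.037,"grip":8.5},{"slide":[11,-59.1,0],"turn":0.037,"grip":8.5},{"slide":[11,-59.1,0],"turn":0.037,"grip":8.5},{"slide":[11,-59.1,0],"turn":0.037,"grip":8.5}]'
python3 -c "
from h import *
look('w7',.02,.04,(.5315,.2908),.055)
print(*rel(.5315,.2908,9.5))"
```

```text
time: 16.95
eef_pos: [0.5323, 0.2883, 0.1322]
tcp_rot: [0.997, 0.082, -0.0, 0.0]
contact_force: [-0.1, -1.0, 0.2]
opening: 0.995
finger_force: 0.0
1992 [266. 210.] 0.0306 (array([531.1, 290.6]), array([42.9, 33.9]), 9.6)
[-0.05 -0.25 -0.  ] -0.002 [ 0.33  0.23  1.83 -0.    1.08  1.74] [0.5324 0.2884 0.1323]
```

```bash
python3 -m inch '[{"slide":[-0.1,-0.2,3],"turn":0,"grip":8},{"slide":[-0.1,-0.2,7],"turn":0,"grip":7},{"slide":[-0.1,-0.2,10],"turn":0,"grip":7},{"slide":[-0.1,-0.2,11.6],"turn":0,"grip":7},{"slide":[-0.1,-0.2,12.1],"turn":0,"grip":7},{"slide":[-0.1,-0.2,12.1],"turn":0,"grip":7},{"slide":[-0.1,-0.2,12.1],"turn":0,"grip":2.8},{"slide":[-0.1,-0.2,12.1],"turn":0,"grip":2.8},{"slide":[-0.1,-0.2,12.1],"turn":0,"grip":2.8},{"slide":[-0.1,-0.2,12.1],"turn":0,"grip":2.8},{"slide":[-0.1,-0.2,12.1],"turn":0,"grip":2.8},{"slide":[-0.1,-0.2,12.1],"turn":0,"grip":2.8},{"slide":[-0.1,-0.2,12.1],"turn":0,"grip":2.8},{"slide":[-0.1,-0.2,12.1],"turn":0,"grip":2.8},{"slide":[-0.1,-0.2,12.1],"turn":0,"grip":2.8},{"slide":[-0.1,-0.2,12.1],"turn":0,"grip":2.8}]' 40
python3 -c "
from h import *
print(*rel(.543,-.313,11.6))"
```

```text
time: 18.6
eef_pos: [0.5323, 0.2918, 0.0133]
tcp_rot: [0.997, 0.083, 0.002, -0.0]
contact_force: [-0.1, 0.4, 5.7]
opening: 0.389
finger_force: 40.9
[-8.94 59.82 -0.06] -0.037 [ 0.33  0.4   1.87 -0.    0.87  1.74] [0.5323 0.2918 0.0133]
```

```bash
python3 -m inch '[{"slide":[0,0,-1],"turn":0,"grip":2.8},{"slide":[0,0,-4],"turn":0,"grip":2.8},{"slide":[0,0,-8],"turn":0,"grip":2.8},{"slide":[-0.2,1.3,-10],"turn":0,"grip":2.8},{"slide":[-0.7,4.5,-10.5],"turn":0,"grip":2.8},{"slide":[-1.3,8.5,-10.5],"turn":0,"grip":2.8},{"slide":[-1.9,12.5,-10.5],"turn":0,"grip":2.8},{"slide":[-2.5,16.5,-10.5],"turn":0,"grip":2.8},{"slide":[-3.1,20.5,-10.5],"turn":0,"grip":2.8},{"slide":[-3.7,24.5,-10.5],"turn":0,"grip":2.8},{"slide":[-4.3,28.5,-10.5],"turn":0,"grip":2.8},{"slide":[-4.9,32.5,-10.5],"turn":0,"grip":2.8},{"slide":[-5.5,36.5,-10.5],"turn":0,"grip":2.8},{"slide":[-6.1,40.5,-10.5],"turn":0,"grip":2.8},{"slide":[-6.7,44.5,-10.5],"turn":0,"grip":2.8},{"slide":[-7.3,48.5,-10.5],"turn":0,"grip":2.8},{"slide":[-7.9,52.5,-10.5],"turn":-0.02,"grip":2.8},{"slide":[-8.5,56.5,-10.5],"turn":-0.037,"grip":2.8},{"slide":[-8.9,59.2,-10.5],"turn":-0.037,"grip":2.8},{"slide":[-8.9,59.8,-10.5],"turn":-0.037,"grip":2.8}]'
python3 -m inch '[{"slide":[0,0,0],"turn":0,"grip":2.8},{"slide":[0,0,0],"turn":0,"grip":2.8}]'
python3 -c "
from h import *
print(*rel(.543,-.313,11.6))
look('w8',.12,.2,(.5445,-.31),.1)"
```

```text
time: 20.6
eef_pos: [0.5413, -0.3162, 0.1166]
tcp_rot: [0.995, 0.1, 0.0, 0.0]
contact_force: [-0.6, -0.0, -1.4]
opening: 0.387
finger_force: 40.2
time: 20.8
eef_pos: [0.5415, -0.3119, 0.116]
tcp_rot: [0.995, 0.102, -0.0, -0.001]
contact_force: [-0.4, -0.8, -0.5]
opening: 0.384
finger_force: 40.2
[ 0.12  0.13 -0.  ] 0.001 [-0.68  0.29  1.79  0.    1.06  0.68] [ 0.5415 -0.3119  0.116 ]
36469 [270. 343.] 0.1776 (array([ 540.5, -313.6]), array([123.3,  43.3]), -78.4)
```

View pics/w8.png

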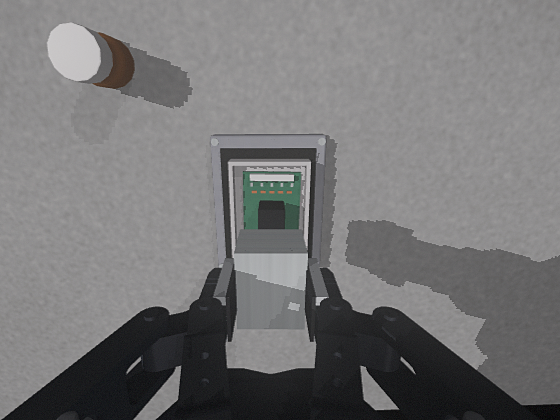

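The can hangs level at (270,290), aligned with the transformer at (270,215) and not yet lowered.

```bash
python3 -m inch '[{"slide":[0.2,0.1,1.5],"turn":0,"grip":2.8},{"slide":[0.2,0.1,3.5],"turn":0,"grip":2.8},{"slide":[0.2,0.1,4.6],"turn":0,"grip":2.8},{"slide":[0.2,0.1,4.8],"turn":0,"grip":2.8},{"slide":[0.2,0.1,4.8],"turn":0,"grip":2.8},{"slide":[0.2,0.1,4.8],"turn":0,"grip":2.8}]'
python3 -c "
from h import *
print(*rel(.543,-.313,11.6))"
```

```text
time: 21.45
eef_pos: [0.5445, -0.3141, 0.069]
tcp_rot: [0.995, 0.101, 0.0, 0.0]
contact_force: [-0.2, -0.0, -0.1]
opening: 0.387
finger_force: 40.2
[-0.13 -0.14 -0.  ] 0.001 [-0.68  0.36  1.8   0.    0.98  0.68] [ 0.5445 -0.3141  0.069 ]
```

```bash
python3 -m inch '[{"slide":[0,-0.1,0.5],"turn":0,"grip":2.8},{"slide":[0,-0.1,1.2],"turn":0,"grip":2.8},{"slide":[0,-0.1,2],"turn":0,"grip":2.8},{"slide":[0,-0.1,2.7],"turn":0,"grip":2.8},{"slide":[0,-0.1,3.1],"turn":0,"grip":2.8},{"slide":[0,-0.1,3.2],"turn":0,"grip":2.8},{"slide":[0,-0.1,3.2],"turn":0,"grip":2.8}]'
```

```text
time: 22.15
eef_pos: [0.5437, -0.3129, 0.0361]
tcp_rot: [0.995, 0.101, -0.0, -0.0]
contact_force: [0.3, 1.1, -1.6]
opening: 0.387
finger_force: 40.2
```

```bash
python3 -m inch '[{"slide":[0,0,0.05],"turn":0,"grip":2.8},{"slide":[0,0,0.1],"turn":0,"grip":2.8},{"slide":[0,0,0.1],"turn":0,"grip":2.8}]'
```

```text
time: 22.45
eef_pos: [0.5438, -0.3129, 0.0355]
tcp_rot: [0.995, 0.101, 0.0, 0.0]
contact_force: [1.0, -0.2, -0.7]
opening: 0.388
finger_force: 40.2
```

```bash
python3 -m inch '[{"slide":[0,0,0.05],"turn":0,"grip":2.8},{"slide":[0,0,0.05],"turn":0,"grip":4},{"slide":[0,0,0.05],"turn":0,"grip":6},{"slide":[0,0,0.05],"turn":0,"grip":6},{"slide":[0,0,0.05],"turn":0,"grip":6},{"slide":[0,0,-1],"turn":0,"grip":6},{"slide":[0,0,-4],"turn":0,"grip":6},{"slide":[0,0,-8],"turn":0,"grip":8},{"slide":[0,0,-10],"turn":0,"grip":8.5},{"slide":[0,0,-10],"turn":0,"grip":8.5},{"slide":[0,0,-10],"turn":0,"grip":8.5}]'
python3 -c "
from h import *
look('w9',.046,.06,(.5445,-.31),.1)
look('w9b',.0275,.036,(.5445,-.31),.1)
print(*rel(.434,.1128,29.3))"
```

```text
time: 23.55
eef_pos: [0.5438, -0.3129, 0.136]
tcp_rot: [0.995, 0.101, 0.0, 0.0]
contact_force: [0.6, -0.2, -0.3]
opening: 0.997
finger_force: 0.0
2220 [270. 218.] 0.0526 (array([ 542.8, -314.6]), array([42.7, 34.1]), 11.5)
1442 [268. 206.] 0.0314 (array([ 543.8, -311.8]), array([86.5, 62.2]), 11.5)
[ -2.1  -43.81   0.11] -0.309 [-0.68  0.28  1.78 -0.    1.09  0.68] [ 0.5428 -0.3121  0.1336]
```

View pics/w9.png

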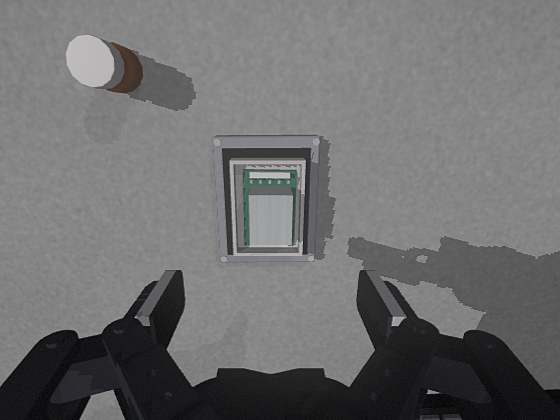

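The can stands upright over the transformer with its top at (270,218). Depth gives 52.6 mm for that top, against 52 expected.

```bash
python3 -m inch '[{"slide":[-0.1,-2,0],"turn":-0.02,"grip":8.5},{"slide":[-0.3,-6,0],"turn":-0.06,"grip":8.5},{"slide":[-0.5,-10,0],"turn":-0.1,"grip":8.5},{"slide":[-0.7,-14.5,0],"turn":-0.14,"grip":8.5},{"slide":[-0.9,-19,0],"turn":-0.18,"grip":8.5},{"slide":[-1.1,-23.5,0],"turn":-0.22,"grip":8.5},{"slide":[-1.3,-28,0],"turn":-0.26,"grip":8.5},{"slide":[-1.6,-32.5,0],"turn":-0.3,"grip":8.5},{"slide":[-1.8,-37,0],"turn":-0.309,"grip":8.5},{"slide":[-2,-41,0],"turn":-0.309,"grip":8.5},{"slide":[-2.1,-43.5,0],"turn":-0.309,"grip":8.5},{"slide":[-2.1,-43.8,0],"turn":-0.309,"grip":8.5},{"slide":[-2.1,-43.8,0],"turn":-0.309,"grip":8.5},{"slide":[-2.1,-43.8,0],"turn":-0.309,"grip":8.5},{"slide":[-2.1,-43.8,0],"turn":-0.309,"grip":8.5}]'
python3 -c "
from h import *
look('w10',.004,.035,(.434,.1128),.055)
print(*rel(.434,.1128,29.3))"
```

```text
time: 25.15
eef_pos: [0.4352, 0.1109, 0.135]
tcp_rot: [0.968, 0.252, -0.0, 0.0]
contact_force: [0.1, 0.8, -0.1]
opening: 0.995
finger_force: 0.0
2757 [267. 203.] 0.0076 (array([433.3, 111.9]), array([56.8, 39.9]), 29.7)
[-0.02 -0.23  0.  ] -0.001 [ 0.02 -0.12  2.2  -0.    1.06  1.08] [0.4353 0.1109 0.1352]
```

```bash
python3 -m inch '[{"slide":[-0.1,-0.2,3],"turn":0,"grip":8.5},{"slide":[-0.1,-0.2,7],"turn":0,"grip":8},{"slide":[-0.1,-0.2,11],"turn":0,"grip":8},{"slide":[-0.1,-0.2,12.7],"turn":0,"grip":8},{"slide":[-0.1,-0.2,13.3],"turn":0,"grip":8},{"slide":[-0.1,-0.2,13.3],"turn":0,"grip":8},{"slide":[-0.1,-0.2,13.3],"turn":0,"grip":3.4},{"slide":[-0.1,-0.2,13.3],"turn":0,"grip":3.4},{"slide":[-0.1,-0.2,13.3],"turn":0,"grip":3.4},{"slide":[-0.1,-0.2,13.3],"turn":0,"grip":3.4},{"slide":[-0.1,-0.2,13.3],"turn":0,"grip":3.4},{"slide":[-0.1,-0.2,13.3],"turn":0,"grip":3.4},{"slide":[-0.1,-0.2,13.3],"turn":0,"grip":3.4},{"slide":[-0.1,-0.2,13.3],"turn":0,"grip":3.4},{"slide":[-0.1,-0.2,13.3],"turn":0,"grip":3.4},{"slide":[-0.1,-0.2,13.3],"turn":0,"grip":3.4}]' 40
python3 -c "
from h import *
print(*rel(.543,-.3137,11.6))"
```

```text
time: 26.8
eef_pos: [0.4346, 0.1132, 0.0038]
tcp_rot: [0.967, 0.253, 0.001, 0.0]
contact_force: [0.0, -0.5, 6.6]
opening: 0.459
finger_force: 42.6
[-1.146e+01  4.253e+01  3.000e-02] 0.31 [ 0.03  0.12  2.25 -0.    0.76  1.09] [0.4346 0.1132 0.0038]
```

```bash
python3 -m inch '[{"slide":[0,0,-1],"turn":0,"grip":3.4},{"slide":[0,0,-4],"turn":0,"grip":3.4},{"slide":[0,0,-8],"turn":0,"grip":3.4},{"slide":[-0.3,1.3,-11],"turn":0.01,"grip":3.4},{"slide":[-1.2,4.5,-12],"turn":0.04,"grip":3.4},{"slide":[-2.3,8.5,-12],"turn":0.07,"grip":3.4},{"slide":[-3.4,12.5,-12],"turn":0.1,"grip":3.4},{"slide":[-4.5,16.5,-12],"turn":0.13,"grip":3.4},{"slide":[-5.5,20.5,-12],"turn":0.16,"grip":3.4},{"slide":[-6.6,24.5,-12],"turn":0.19,"grip":3.4},{"slide":[-7.7,28.5,-12],"turn":0.22,"grip":3.4},{"slide":[-8.8,32.5,-12],"turn":0.25,"grip":3.4},{"slide":[-9.9,36.5,-12],"turn":0.28,"grip":3.4},{"slide":[-10.8,40,-12],"turn":0.3,"grip":3.4},{"slide":[-11.3,42,-12],"turn":0.31,"grip":3.4},{"slide":[-11.4,42.5,-12],"turn":0.31,"grip":3.4},{"slide":[-11.4,42.5,-12],"turn":0.31,"grip":3.4},{"slide":[-11.4,42.5,-12],"turn":0.31,"grip":3.4},{"slide":[-11.4,42.5,-12],"turn":0.31,"grip":3.4}]'
python3 -c "
from h import *
print(*rel(.543,-.3137,11.6))
look('w11',.12,.2,(.5445,-.31),.1)"
```

```text
time: 28.7
eef_pos: [0.5416, -0.3116, 0.1222]
tcp_rot: [0.995, 0.101, -0.0, -0.0]
contact_force: [-0.2, 0.4, -0.6]
opening: 0.456
finger_force: 41.7
[ 0.1   0.23 -0.  ] 0.001 [-0.68  0.29  1.79  0.    1.07  0.68] [ 0.5416 -0.3116  0.1222]
31070 [271. 324.] 0.1776 (array([ 540.5, -313. ]), array([120.5,  57.6]), -78.5)
899 [271. 374.] 0.1977 (array([ 551.4, -310.9]), array([27.9,  3.4]), -79.1)
```

View pics/w11.png

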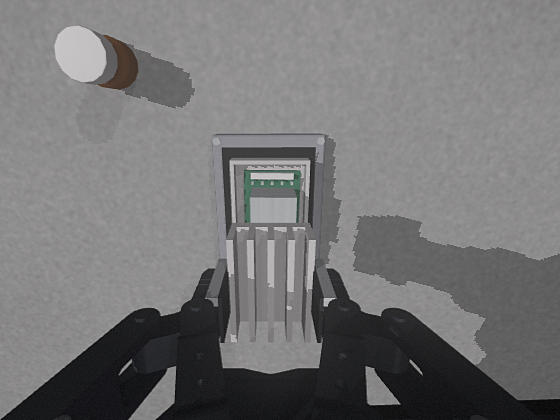

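The heat sink hangs level at (271,285), aligned with the can at (271,210).

```bash
python3 -m inch '[{"slide":[0.15,0.15,1.5],"turn":0,"grip":3.4},{"slide":[0.15,0.15,3.5],"turn":0,"grip":3.4},{"slide":[0.15,0.15,5.2],"turn":0,"grip":3.4},{"slide":[0.15,0.15,5.8],"turn":0,"grip":3.4},{"slide":[0.15,0.15,6.1],"turn":0,"grip":3.4},{"slide":[0.15,0.15,6.2],"turn":0,"grip":3.4},{"slide":[0.15,0.15,6.2],"turn":0,"grip":3.4},{"slide":[0.15,0.15,6.2],"turn":0,"grip":3.4}]'
python3 -c "
from h import *
print(*rel(.543,-.3137,11.6))"
```

```text
time: 29.55
eef_pos: [0.5442, -0.3148, 0.0613]
tcp_rot: [0.995, 0.101, 0.001, 0.001]
contact_force: [0.6, -0.1, -1.2]
opening: 0.458
finger_force: 41.7
[-0.09 -0.13 -0.  ] -0.001 [-0.69  0.37  1.8   0.    0.96  0.68] [ 0.5442 -0.3148  0.0613]
```

```bash
python3 -m inch '[{"slide":[0,-0.1,0.2],"turn":0,"grip":3.4},{"slide":[0,-0.1,0.35],"turn":0,"grip":3.4},{"slide":[0,-0.1,0.45],"turn":0,"grip":3.4},{"slide":[0,-0.1,0.5],"turn":0,"grip":3.4},{"slide":[0,-0.1,0.55],"turn":0,"grip":3.4},{"slide":[0,-0.1,0.55],"turn":0,"grip":3.4}]'
```

```text
time: 30.15
eef_pos: [0.5435, -0.3134, 0.0559]
tcp_rot: [0.995, 0.101, -0.0, -0.0]
contact_force: [-1.7, 2.0, 4.9]
opening: 0.458
finger_force: 42.5
```

Contact at the expected height. Release.

```bash
python3 -m inch '[{"slide":[0,0,0],"turn":0,"grip":4.3},{"slide":[0,0,0],"turn":0,"grip":5.5},{"slide":[0,0,0],"turn":0,"grip":7.5},{"slide":[0,0,0],"turn":0,"grip":7.5},{"slide":[0,0,0],"turn":0,"grip":7.5},{"slide":[0,0,0],"turn":0,"grip":7.5},{"slide":[0,0,-1],"turn":0,"grip":8},{"slide":[0,0,-4],"turn":0,"grip":8},{"slide":[0,0,-8],"turn":0,"grip":8.5},{"slide":[0,0,-10],"turn":0,"grip":8.5},{"slide":[0,0,-10],"turn":0,"grip":8.5},{"slide":[0,0,-10],"turn":0,"grip":8.5},{"slide":[0,0,-10],"turn":0,"grip":8.5}]'
python3 -c "
from h import *
look('w12',.055,.085,(.5445,-.31),.1)
look('w12b',.0275,.036,(.5445,-.31),.1)"
```

```text
time: 31.45
eef_pos: [0.5425, -0.3126, 0.1531]
tcp_rot: [0.995, 0.101, -0.001, -0.001]
contact_force: [1.0, 0.4, -0.3]
opening: 0.993
finger_force: 0.0
3544 [272. 214.] 0.0595 (array([ 542.8, -314.9]), array([56.7, 40. ]), 11.5)
967 [268. 189.] 0.0316 (array([ 544.1, -311.8]), array([85.7, 62.1]), 11.6)
```

View pics/w12.png

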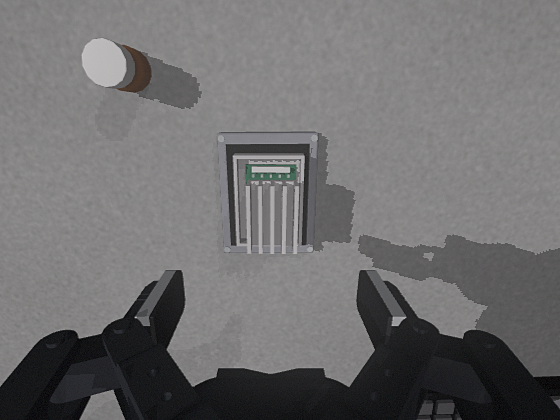

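The heat sink lies centred and square on the can at (272,214), the stack is upright, and the gripper is clear.

```bash
python3 -c "
from plant import ctrl
print(ctrl.sign_off())"
```

```text
the job is handed in; nothing more can be done
None
```

The module is built and handed in at about 31 s of robot time: housing, board, can and heat sink are stacked upright and square on the pad, and the last wrist-camera reading put each within about 3 mm of the part below; the hand-in returned no verdict.

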